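# Tip the drip grate out of its housing and lay it in the wash tray

## Robot

A 6-joint arm with a two-finger parallel gripper is mounted at the origin on the work surface. World frame = base frame: x ahead of the robot, y to its left, z up, the work surface at z = 0. Lengths are in mm, angles in rad, forces in N, time in s.
With the tool pointing down it reaches from about 350 to 875 mm from the base axis. Payload 4.2 kg.
Tool frame: the origin (TCP) lies at the very end of the fingers, on their centre line; the grasp point (between the pads) lies arm.grip_point_offset behind it (arm.grip_point_offset is the distance from the TCP to the grasp point, in mm); z points along the fingers, y is the line along which they close (so a half turn about z gives the same grasp; the last joint's range is limited). The gripper opens to 85 mm and grips with 20 to 120 N. Pads are 22 mm wide; open, the fingers measure 114 mm over their backs; the gripper's body (76 mm by 85 mm) begins 54 mm behind the grasp point. The pads swing forward as they close: fully open they stand 13 mm farther back than shut.
Start: joints at [-1.087, 0.385, 0.008, 0, -1.194, -0.259], TCP at [139.337, -609.249, 231.312] pointing down, gripper open.
Joint ranges: [-3.14, 3.14], [-1.21, 2.06], [-1.07, 1.41], [-3.16, 2.05], [-2.99, -0.16], [-3.1, 3.1]. Speed limits (rad/s): [2.79, 2.79, 3.14, 3.14, 3.14, 3.14].

## Interface

Orientations are given as a unit quaternion [x, y, z, w].
In Python, from bench import arm, cams, ticket gives the robot as it stands.
- The arm moves only by the tool servo_tool, never from a script. Its argument "commands" is a list that holds one entry, the list of rows, each a list of 7 numbers: the closure in counts, from 0 (fully open) to 255 (shut), then the shift along the tool's x, y, z in m, then the turn, a rotation vector about the tool's x, y, z in degrees. In form: [[[grip, x, y, z, ax, ay, az], ...]]. A call has 1 to 10 rows; each row shifts and turns the commanded pose from where the row before left it, along the tool's axes as they then stand; what a row does not reach is not made up. A row lasts 1/12 s, in which the tool goes at most 41.7 mm and 7.16 degrees, less where a joint would pass 70% of its speed; a pose out of reach is approached as far as the arm can. A call with a gripper value outside its range is refused whole. The fingers move at their own pace and stop on an object; the grip force is fixed at half the most. Time passes only in rows, so rows that do not move let the fingers close. It gives the time, the measured TCP pose, the force, the opening and the grip force at its end, in the units of the state.
- arm.read_state(): the state, without advancing time (a new reading comes with each control period).
- cams.get_image(name): name is "side" or "top"; returns a dict with "frame" (400x640x3 uint8, blue, green, red), "K" (3x3 intrinsics, pixels), "T" (4x4, takes a point from camera to world coordinates). Camera axes: x right, y up, looking along -z (the intrinsics and any distortion apply to the point x, -y, -z); pixel columns grow to the right and rows downward; lengths in mm; the calibration is good to about 2 mm. A picture is of the moment at which its call begins. There is no depth.
- ticket.job_done(): hands the job in; it is judged then, once.
The state is a dict: "clock": time; "joints": joint angles; "joint_vel": joint speeds; "joint_efforts": joint torques, N m; "position": TCP position; "ee_rot": TCP orientation; "contact_force": force on the tool from outside, world axes, zero at the start; "wrist_torque": the same for the moment, N m; "gripper_width": finger opening in mm; "grasp_force": force on a finger pad.
Only numpy, scipy, OpenCV 4.12 (cv2) and the standard library are available. Lean on these libraries where they do the work, as an engineer would, in place of code of your own. Each camera call takes 0.05 s, during which the arm holds its last target. There are 200 camera calls.

## Task

Take the metal drip grate out of the black drip-tray housing: it lies flush, so press its orange-marked end fully down so that the other end tips up and stays up, then grip it by its long sides. Lay it flat, orange-marked side up, on the floor of the blue wash tray and let go; set it down, do not drop it. Leave the other things on the bench where they are.

Things in the scene. Friction and masses are not known exactly. Their poses are not given: they have to be found in the camera images.
- drip: Black drip-tray housing, fixed, 231 x 117 x 50 mm high; origin at the centre of its underside, x along its length. Pocket in its top: x -87 to +86 mm, y within 30.5 mm, floor 6 mm above the bench. It holds the grate flush with the housing's top; gaps 2.5 mm at the grate's sides, 3 mm at its plain end, 10 mm at its marked end, where the rocker's 4 mm lip stands.
- pivot (a point): Pivot axis of the hidden rocker under the grate, which lies on it loosely: in the housing's frame at x = -27 mm, y = 0, 32 mm above the bench. The axis runs along the housing's y. Axes as the housing's.
- rocker (a joint): Angle of the rocker under the grate, rad: 0 level, growing as the orange (-x) end goes down and the +x end rises; stop at 0.42. Stiff: it stays where left, with the grate on it; pressing takes about 7 to 12 N. 44 mm wide (narrower than the grate), 55 mm behind to 73 mm ahead of the pivot; a lip at the orange end keeps the grate from sliding.
- grate_center (a point): Centre (half-way up) of the loose metal grate, 160 x 56 x 12 mm, about 0.3 kg, dark slots and an orange pad on top. x along its length away from the pad, z out of the slotted face. At the start level, 30 mm in +x from the pivot, 44 mm above the bench. Fully tipped, its long sides stand clear of the housing from 20 mm in +x of this centre to its end.
- press_mark (a point): Place to press, on the grate's top, on its orange pad (26 x 40 mm): 68 mm in -x from the grate's centre (38 mm behind the pivot), 12 mm from its end. It goes down about 17 mm in all, from 50 to 33 mm above the bench, on an arc about the pivot. Axes as the grate's.
- wash: Blue open wash tray, fixed to the bench, 250 x 175 x 32 mm high outside, walls and floor 5 mm thick (inside 240 x 165 mm). Origin at the centre of its underside, x along its length.
- screwdriver: Screwdriver, 190 mm long, lying on the bench between the housing and the tray; leave alone.
- cup: White cup, 70 mm wide, 60 mm high, origin at the centre of its foot; leave alone.
- cleaner: White bottle with red cap, 70 mm wide, 190 mm high, origin at the centre of its foot; leave alone.
- brush: Brush, 200 mm long, lying on the bench; leave alone.
- pliers: Pliers with yellow grips, about 170 mm long, lying on the bench; leave alone.
- portafilter: Steel portafilter with a black handle towards its +y, bowl 76 mm wide and 52 mm high, about 200 mm long; origin under the bowl; leave alone.
- grate: The same grate; this origin is at the centre of its underside, 6 mm under point grate_center.

How it is judged:
By the outcome, as a careful person would: the job done as asked, in the order asked, and still so for the second after the job is handed in, with the robot touching nothing.
It also fails if it takes over 54 s, if anything falls off the work surface, if the arm or the gripper's body presses on something with over 40 N, if the wrist force passes 120 N, or if a joint passes its speed limit or range.

## Working session

There is one attempt and no reset: what is moved stays moved. The work goes in short steps, Python scripts to look and compute and a tool call to move; the robot and the scene stay as the last step left them, time stands still between calls to the robot, and variables do not carry over. Pictures are saved under pics/ and viewed, at most 10 in all, crops included, and the job is handed in when it is done.

Besides the shell and the picture viewer there is one more tool, called after "Call:" by a JSON object that holds its "name" and its "arguments", one argument or row to a line. servo_tool: Moves the arm, as the interface text tells. Its arguments: {"type":"object","properties":{"commands":{"type":"array","items":{"type":"array","items":{"type":"array","items":{"type":"number"}}}}},"required":["commands"]}

```bash
ls; mkdir -p pics; python3 - <<'E'
from bench import arm,cams,ticket
import cv2
print(arm.read_state(), arm.grip_point_offset)
for n in("top","side"):
    d=cams.get_image(n); cv2.imwrite(f"pics/{n}0.png",d["frame"]); print(n,d["K"],d["T"],[k for k in d])
E
```

```text
pics
{'clock': 0.0, 'joints': array([-1.08739416e+00,  3.85564011e-01,  6.58001501e-03, -5.32636510e-04,
       -1.19397251e+00, -2.58606193e-01]), 'joint_vel': array([-5.88172409e-04, -2.63651292e-04,  1.85002181e-03,  9.83703222e-05,
       -3.82061713e-04,  1.45524818e-03]), 'joint_efforts': array([-2.95223754e-04, -3.92291415e+01,  1.88396251e+01,  4.18623805e+00,
       -4.79379989e-03, -8.59410420e-06]), 'position': array([ 139.21067279, -608.68288478,  230.19415638]), 'ee_rot': array([-1.12063763e-01,  9.93700400e-01,  1.09634501e-03, -1.60901795e-04]), 'contact_force': array([-0.02140839,  0.30916896, -0.22896128]), 'wrist_torque': array([ 0.00655698, -0.03419237, -0.04070717]), 'grasp_force': 0.0, 'gripper_width': 85.19383068452932} 18.700000000000003
top [[368.89069046   0.         322.72538939]
 [  0.         368.89069046 204.09303946]
 [  0.           0.           1.        ]] [[ 1.56256419e-02  9.85719890e-01 -1.67666745e-01  3.30625105e+02]
 [-9.99682239e-01  1.87186771e-02  1.68828688e-02  1.65614022e+01]
 [ 1.97802792e-02  1.67349661e-01  9.85699159e-01  1.22066313e+03]
 [ 0.00000000e+00  0.00000000e+00  0.00000000e+00  1.00000000e+00]] ['frame', 'K', 'T']
side [[367.15300638   0.         324.26944945]
 [  0.         367.15300638 199.46991144]
 [  0.           0.           1.        ]] [[-8.03594206e-01  3.43768862e-01 -4.85859364e-01 -9.61088626e+01]
 [-5.95102550e-01 -4.51128131e-01  6.65083727e-01  8.56836494e+02]
 [ 9.45024891e-03  8.23593576e-01  5.67101678e-01  8.02825251e+02]
 [ 0.00000000e+00  0.00000000e+00  0.00000000e+00  1.00000000e+00]] ['frame', 'K', 'T']
```

View pics/top0.png

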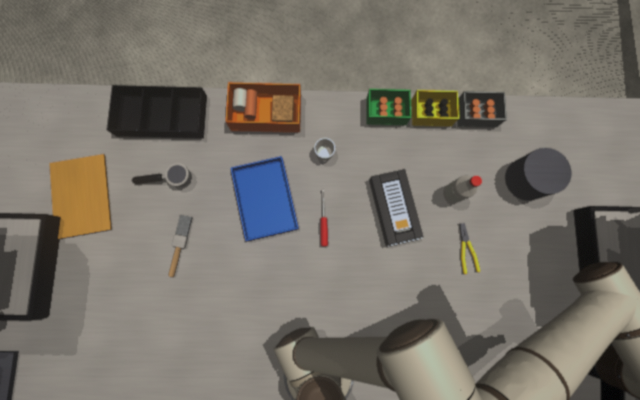

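View pics/side0.png

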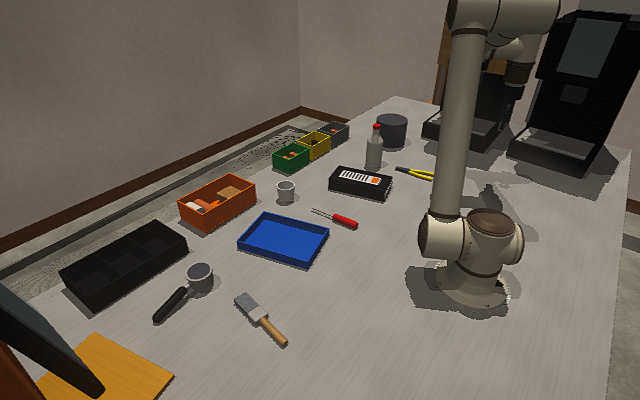

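The top view shows the housing at about (396,207) with its orange pad at (403,225). The blue tray is at (265,199), and the screwdriver is between them at (323,220). Next I measure by masks.

```bash
cat > h.py <<'E'
import numpy as np, cv2
from bench import arm,cams,ticket
from scipy.spatial.transform import Rotation as R
def ray(d,uv,z):
    uv=np.atleast_2d(np.asarray(uv,float)); K,T=d["K"],d["T"]
    c=np.c_[(uv[:,0]-K[0,2])/K[0,0],-(uv[:,1]-K[1,2])/K[1,1],-np.ones(len(uv))]
    w=c@T[:3,:3].T; o=T[:3,3]
    return o+w*((z-o[2])/w[:,2])[:,None]
def proj(d,P):
    c=(np.atleast_2d(P)-d["T"][:3,3])@d["T"][:3,:3]; K=d["K"]
    return np.c_[K[0,2]-K[0,0]*c[:,0]/c[:,2],K[1,2]+K[1,1]*c[:,1]/c[:,2]]
def blob(m,roi):
    k=np.zeros(m.shape,np.uint8); x0,y0,x1,y1=roi; k[y0:y1,x0:x1]=m[y0:y1,x0:x1]
    n,l,s,c=cv2.connectedComponentsWithStats(k); i=1+np.argmax(s[1:,4])
    return (l==i).astype(np.uint8),c[i],s[i,4]
def rect(d,m,z):
    c=max(cv2.findContours(m,cv2.RETR_EXTERNAL,cv2.CHAIN_APPROX_NONE)[0],key=cv2.contourArea)
    return cv2.minAreaRect(ray(d,cv2.convexHull(c)[:,0],z)[:,:2].astype(np.float32))
E
python3 - <<'E'
from h import *
for n,rh,rw in(("top",(365,160,430,255),(220,145,310,250)),("side",(322,160,398,205),(230,205,335,272))):
    d=cams.get_image(n); f=d["frame"]; hsv=cv2.cvtColor(f,cv2.COLOR_BGR2HSV); H,S,V=cv2.split(hsv)
    org,c,a=blob(((H>5)&(H<25)&(S>120)&(V>110)).astype(np.uint8),rh); print(n,"pad",c,a,ray(d,c,50),rect(d,org,50))
    blk,c,a=blob((V<75).astype(np.uint8),rh); print("housing dark",a,rect(d,blk,50))
    g=((V>90)).astype(np.uint8); 
    hull=cv2.convexHull(max(cv2.findContours(blk,0,2)[0],key=len)); ins=cv2.fillConvexPoly(np.zeros_like(g),hull,1); ins=cv2.erode(ins,np.ones((5,5)))
    g,c,a=blob(cv2.morphologyEx(g*ins,cv2.MORPH_CLOSE,np.ones((3,3))),rh); print("grate",c,a,ray(d,c,50),rect(d,g,50))
    b,c,a=blob(((H>100)&(H<125)&(S>120)).astype(np.uint8),rw); print("wash",c,a,ray(d,c,5),rect(d,b,32),rect(d,b,16))
    s=4; x0,y0,x1,y1=rh; cv2.imwrite(f"pics/crop_{n}.png",cv2.resize(f[y0-10:y1+10,x0-10:x1+10],None,fx=6 if n=="side" else 5,fy=6 if n=="side" else 5,interpolation=cv2.INTER_NEAREST))
E
```

```text
top pad [401.41538462 223.67692308] 65 [[ 470.89873273 -256.63953604   50.        ]] ((470.95611572265625, -256.66363525390625), (19.427734375, 33.086944580078125), 13.104696273803711)
housing dark 1619 ((525.328369140625, -235.11692810058594), (227.10528564453125, 124.0649185180664), 13.800993919372559)
grate [396.47684211 205.65473684] 950 [[ 529.16203032 -241.8025995    50.        ]] ((529.8095092773438, -241.60635375976562), (167.331787109375, 60.668678283691406), 13.659082412719727)
wash [263.78048156 198.70722336] 3904 [[551.9172807  192.95442172   5.        ]] ((550.4437255859375, 189.5580596923828), (246.74444580078125, 172.4541015625), 14.33730411529541) ((553.4026489257812, 191.88668823242188), (250.06581115722656, 174.7754364013672), 14.337303161621094)
side pad [374.83333333 179.80555556] 36 [[ 471.87849341 -256.04948181   50.        ]] ((470.8661193847656, -256.21539306640625), (25.84254264831543, 39.683773040771484), 16.395566940307617)
housing dark 1250 ((509.8029479980469, -202.0797882080078), (247.3628387451172, 200.03187561035156), 15.70798397064209)
grate [359.98333333 176.98333333] 300 [[ 529.73059921 -238.81281119   50.        ]] ((530.66650390625, -239.2252197265625), (164.37750244140625, 56.16900634765625), 13.757108688354492)
wash [283.82947434 239.07665832] 3196 [[556.35516669 187.87667425   5.        ]] ((542.7147827148438, 203.92947387695312), (261.3540344238281, 202.18544006347656), 14.563736915588379) ((555.9747924804688, 190.37709045410156), (266.77886962890625, 206.38217163085938), 14.563742637634277)
```

View pics/crop_top.png

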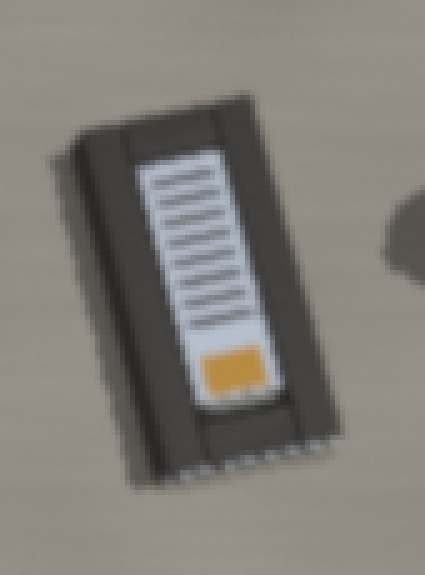

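The crop confirms the pad is at the robot-facing end of the grate, with yaw ≈ 13.8°. I'll add a helper that computes tool-frame shifts.

```bash
cat >> h.py <<'E'
yaw=np.radians(13.9); u=np.array([np.cos(yaw),np.sin(yaw),0]); v=np.array([-u[1],u[0],0]); Z=np.array([0,0,1.])
G=np.array([529.8,-240.5,44.]); PIV=np.array([*(G-30*u)[:2],32.])
def tool(lean=0,uu=u):   # tool x=-u, z down, leaning back by lean
    vv=np.cross(Z,uu); return R.from_rotvec(-lean*vv)*R.from_matrix(np.c_[-uu,vv,-Z])
def go(p,rot):
    s=arm.read_state(); r=R.from_quat(s["ee_rot"])
    print("pos",s["position"].round(1),"shift mm",r.inv().apply(np.asarray(p)-s["position"]).round(1),"turn deg",np.degrees((r.inv()*rot).as_rotvec()).round(2),"t",round(s["clock"],2),"F",s["contact_force"].round(1))
E
python3 - <<'E'
from h import *
go(PIV-39*u+58*Z,tool())
E
```

```text
pos [ 139.3 -608.9  230.6] shift mm [-393.8  270.7  141. ] turn deg [ 0.08 -0.01 -1.02] t 0.2 F [0.5 0.1 0. ]
```

Call:
{"name": "servo_tool", "arguments": {
  "commands": [
    [[255,-0.028,0.0193,0.009,0,0,0],[255,-0.028,0.0193,0.009,0,0,0],[255,-0.028,0.0193,0.009,0,0,0],[255,-0.028,0.0193,0.009,0,0,0],[255,-0.028,0.0193,0.009,0,0,0],[255,-0.028,0.0193,0.009,0,0,0],[255,-0.028,0.0193,0.009,0,0,0],[255,-0.028,0.0193,0.009,0,0,0],[255,-0.028,0.0193,0.009,0,0,0],[255,-0.028,0.0193,0.009,0,0,0]]
  ]
}}

```text
clock: 1.03
position: [370.1, -357.3, 141.0]
ee_rot: [-0.112, 0.994, -0.0, 0.0]
contact_force: [0.7, -0.1, 0.4]
gripper_width: 0.0
grasp_force: 0.0
```

Call:
{"name": "servo_tool", "arguments": {
  "commands": [
    [[255,-0.028,0.0193,0.009,0,0,0],[255,-0.028,0.0193,0.009,0,0,0],[255,-0.028,0.0193,0.009,0,0,0],[255,-0.028,0.0193,0.005,0,0,-1],[255,0,0,0,0,0,0],[255,0,0,0,0,0,0],[255,0,0,0,0,0,0],[255,0,0,0,0,0,0]]
  ]
}}

```text
clock: 1.7
position: [460.6, -259.0, 109.4]
ee_rot: [-0.12, 0.993, 0.0, -0.0]
contact_force: [0.3, -0.9, 0.3]
gripper_width: -0.0
grasp_force: 0.0
```

```bash
python3 - <<'E'
from h import *
go(PIV-39*u+22*Z,tool())
print(arm.read_state()["gripper_width"])
for n in("top","side"):
    d=cams.get_image(n); s=arm.read_state()
    print(proj(d,[s["position"],PIV-38*u+18*Z]))
    c=proj(d,PIV)[0].astype(int); f=d["frame"][c[1]-45:c[1]+45,c[0]-60:c[0]+60]
    cv2.imwrite(f"pics/a_{n}.png",cv2.resize(f,None,fx=5,fy=5))
a=[cv2.imread(f"pics/a_{n}.png") for n in("top","side")]
cv2.imwrite("pics/a.png",cv2.resize(np.hstack(a),(800,300)))
E
```

```text
pos [ 460.6 -259.   109.4] shift mm [-2.6  1.3 55.4] turn deg [ 0.01 -0.01 -0.08] t 1.7 F [ 0.3 -0.9  0.3]
-0.010178004285555016
[[406.81970454 224.81079585]
 [401.5210814  225.88637052]]
[[379.18313199 167.10517068]
 [376.72967011 180.37761   ]]
```

View pics/a_side.png

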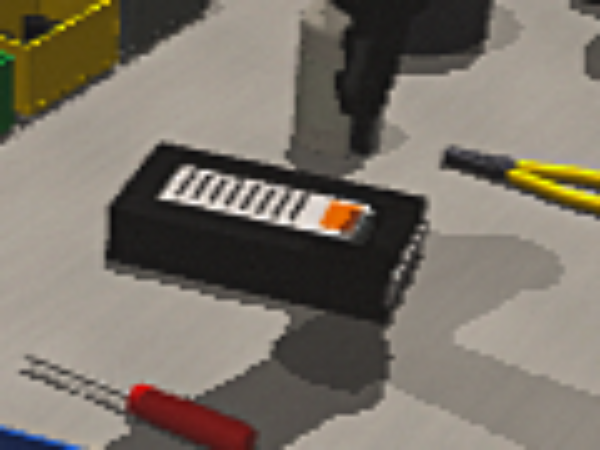

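The fingertip is above the pad and the housing is undisturbed. I descend and press along the arc, watching force.

Call:
{"name": "servo_tool", "arguments": {
  "commands": [
    [[255,-0.0026,0.0013,0.025,0,0,0],[255,0,0,0.02,0,0,0],[255,0,0,0.008,0,0,0],[255,0,0,0.002,0,0,0],[255,0,0,0.002,0,0,0],[255,0,0,0.002,0,0,0],[255,0,0,0.001,0,0,0],[255,0,0,0,0,0,0]]
  ]
}}

```text
clock: 2.47
position: [464.0, -256.8, 50.1]
ee_rot: [-0.121, 0.993, -0.0, 0.001]
contact_force: [-0.5, -0.4, 0.6]
gripper_width: -0.1
grasp_force: 0.0
```

Call:
{"name": "servo_tool", "arguments": {
  "commands": [
    [[255,0.0005,0,0.002,0,0,0],[255,0.0005,0,0.002,0,0,0],[255,0.0005,0,0.002,0,0,0],[255,0,0,0,0,0,0],[255,0,0,0,0,0,0]]
  ]
}}

```text
clock: 2.88
position: [462.1, -257.3, 45.3]
ee_rot: [-0.121, 0.993, -0.001, 0.0]
contact_force: [-3.7, 0.9, 9.6]
gripper_width: -0.3
grasp_force: 4.9
```

Call:
{"name": "servo_tool", "arguments": {
  "commands": [
    [[255,0.0005,0,0.0015,0,0,0],[255,0.0005,0,0.0015,0,0,0],[255,0.0005,0,0.0015,0,0,0],[255,0.0005,0,0.0015,0,0,0],[255,0,0,0,0,0,0],[255,0,0,0,0,0,0]]
  ]
}}

```text
clock: 3.38
position: [460.3, -257.8, 39.2]
ee_rot: [-0.121, 0.993, -0.001, 0.001]
contact_force: [-3.4, -0.2, 8.6]
gripper_width: -0.1
grasp_force: 4.8
```

Call:
{"name": "servo_tool", "arguments": {
  "commands": [
    [[255,0.0003,0,0.001,0,0,0],[255,0.0003,0,0.001,0,0,0],[255,0,0,0,0,0,0],[255,0,0,0,0,0,0]]
  ]
}}

```text
clock: 3.72
position: [459.9, -257.9, 37.2]
ee_rot: [-0.121, 0.993, -0.001, 0.001]
contact_force: [-2.2, 0.8, 9.7]
gripper_width: 0.0
grasp_force: 4.8
```

Call:
{"name": "servo_tool", "arguments": {
  "commands": [
    [[255,0,0,0.001,0,0,0],[255,0,0,0.001,0,0,0],[255,0,0,0,0,0,0],[255,0,0,0,0,0,0]]
  ]
}}

```text
clock: 4.05
position: [459.7, -257.9, 35.2]
ee_rot: [-0.121, 0.993, -0.001, 0.0]
contact_force: [-3.6, 0.1, 8.6]
gripper_width: -0.3
grasp_force: 4.8
```

Call:
{"name": "servo_tool", "arguments": {
  "commands": [
    [[255,0,0,0.001,0,0,0],[255,0,0,0.001,0,0,0],[255,0,0,0,0,0,0],[255,0,0,0,0,0,0]]
  ]
}}

```text
clock: 4.38
position: [459.8, -258.0, 34.4]
ee_rot: [-0.122, 0.993, -0.001, 0.001]
contact_force: [-5.4, 1.1, 17.2]
gripper_width: -0.3
grasp_force: 9.1
```

The force has risen past 12 N, so it's at the stop. One more mm to confirm, then retract.

Call:
{"name": "servo_tool", "arguments": {
  "commands": [
    [[255,0,0,0.001,0,0,0],[255,0,0,0,0,0,0],[255,0,0,0,0,0,0]]
  ]
}}

```text
clock: 4.63
position: [459.8, -258.1, 34.2]
ee_rot: [-0.122, 0.993, -0.001, 0.001]
contact_force: [-7.1, 2.9, 23.2]
gripper_width: 0.0
grasp_force: 11.8
```

Call:
{"name": "servo_tool", "arguments": {
  "commands": [
    [[255,0,0,-0.005,0,0,0],[255,0,0,-0.01,0,0,0],[255,0,0,-0.025,0,0,0],[0,0.02,0,-0.035,0,0,0],[0,0.02,0,-0.035,0,0,0],[0,0.02,0,-0.035,0,0,0],[0,0.02,0,0,0,0,0],[0,0,0,0,0,0,0],[0,0,0,0,0,0,0]]
  ]
}}

```text
clock: 5.38
position: [381.4, -276.9, 176.4]
ee_rot: [-0.12, 0.993, -0.0, 0.001]
contact_force: [0.4, 0.8, -0.1]
gripper_width: 72.4
grasp_force: 0.0
```

```bash
python3 - <<'E'
from h import *
th=.42
def pt(s,n,t=0): # s along grate from centre, n above pivot axis along the normal
    a=30+s; return PIV+(a*np.cos(th)-n*np.sin(th))*u+(a*np.sin(th)+n*np.cos(th))*Z+t*v
C=pt(22,8); go(C,tool(th)); go(pt(22,70),tool(th))
for n in("top","side"):
    d=cams.get_image(n); f=d["frame"]; H,S,V=cv2.split(cv2.cvtColor(f,cv2.COLOR_BGR2HSV))
    q=proj(d,[pt(80,18,28),pt(80,18,-28),pt(-80,18,-28),pt(-80,18,28)]); print(n,q.round(1).tolist())
    c=proj(d,G)[0].astype(int); x0,y0=c[0]-40,c[1]-40; f=cv2.resize(f[y0:y0+80,x0:x0+80],None,fx=5,fy=5,interpolation=cv2.INTER_CUBIC)
    for a,b in q: cv2.circle(f,(int((a-x0+.5)*5),int((b-y0+.5)*5)),3,(0,0,255),1)
    cv2.imwrite(f"pics/b_{n}.png",f)
cv2.imwrite("pics/b.png",np.hstack([cv2.imread(f"pics/b_{n}.png") for n in("top","side")]))
E
```

```text
pos [ 381.4 -276.9  176.4] shift mm [-166.7    0.   116.3] turn deg [ -0.07 -23.94  -0.07] t 5.38 F [ 0.4  0.8 -0.1]
pos [ 381.4 -276.9  176.4] shift mm [-1.416e+02 -1.000e-01  5.960e+01] turn deg [ -0.07 -23.94  -0.07] t 5.38 F [ 0.4  0.8 -0.1]
top [[385.3, 185.8], [402.5, 182.0], [409.4, 229.2], [392.9, 233.0]]
side [[343.3, 167.4], [348.1, 161.0], [381.8, 182.5], [378.0, 189.5]]
```

View pics/b.png

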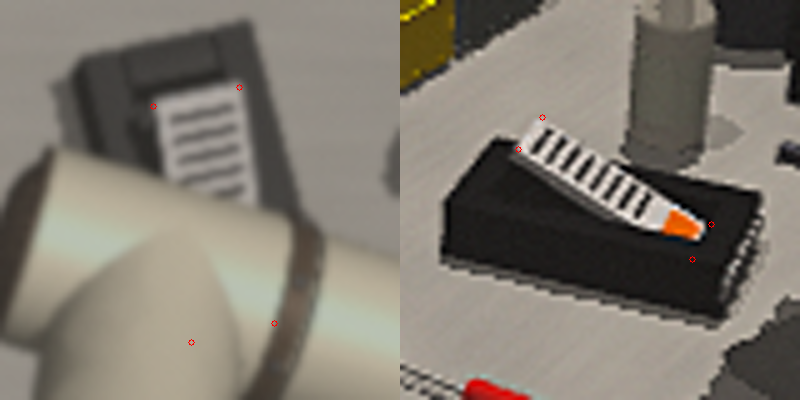

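The grate is tipped and stays up, and the predicted corners match its raised end. Moving over it and tilting the tool to match.

Call:
{"name": "servo_tool", "arguments": {
  "commands": [
    [[0,-0.029,0,0.012,0,0,0],[0,-0.029,0,0.012,0,0,0],[0,-0.029,0,0.012,0,0,0],[0,-0.029,0,0.012,0,0,0],[0,-0.0256,0,0.0116,0,0,0],[0,0,0,0,0,-6,0],[0,0,0,0,0,-6,0],[0,0,0,0,0,-6,0],[0,0,0,0,0,-6,0],[0,0,0,0,0,0,0]]
  ]
}}

```text
clock: 6.32
position: [517.1, -242.2, 113.5]
ee_rot: [-0.116, 0.971, 0.027, 0.206]
contact_force: [-0.0, -0.6, 0.0]
gripper_width: 85.0
grasp_force: 0.0
```

```bash
cat >> h.py <<'E'
th=.42
def pt(s,n,t=0): # s along grate from centre, n above pivot axis along the normal
    a=30+s; return PIV+(a*np.cos(th)-n*np.sin(th))*u+(a*np.sin(th)+n*np.cos(th))*Z+t*v
E
python3 - <<'E'
from h import *
go(pt(22,5),tool(th))
E
```

```text
pos [ 517.1 -242.2  113.5] shift mm [-3.1 -1.6 62.4] turn deg [ 0.16 -0.07 -0.33] t 6.32 F [-0.  -0.6  0. ]
```

Call:
{"name": "servo_tool", "arguments": {
  "commands": [
    [[0,-0.0031,-0.0016,0.02,0,0,0],[0,0,0,0.02,0,0,0],[0,0,0,0.012,0,0,0],[0,0,0,0.006,0,0,0],[0,0,0,0.004,0,0,0],[0,0,0,0,0,0,0],[0,0,0,0,0,0,0]]
  ]
}}

```text
clock: 6.9
position: [547.2, -237.6, 60.5]
ee_rot: [-0.119, 0.971, 0.025, 0.206]
contact_force: [0.8, -0.2, 0.0]
gripper_width: 85.3
grasp_force: 0.0
```

```bash
python3 - <<'E'
from h import *
go(pt(22,5),tool(th))
o=[]
for n in("top","side"):
    d=cams.get_image(n); f=d["frame"]
    c=proj(d,G+30*Z)[0].astype(int); x0,y0=c[0]-40,c[1]-40; o.append(cv2.resize(f[y0:y0+80,x0:x0+80],None,fx=5,fy=5,interpolation=cv2.INTER_CUBIC))
cv2.imwrite("pics/c.png",np.hstack(o))
E
```

```text
pos [ 547.2 -237.6   60.5] shift mm [3.1 1.3 1.7] turn deg [-0.01 -0.07  0.02] t 6.9 F [ 0.8 -0.2  0. ]
```

View pics/c.png

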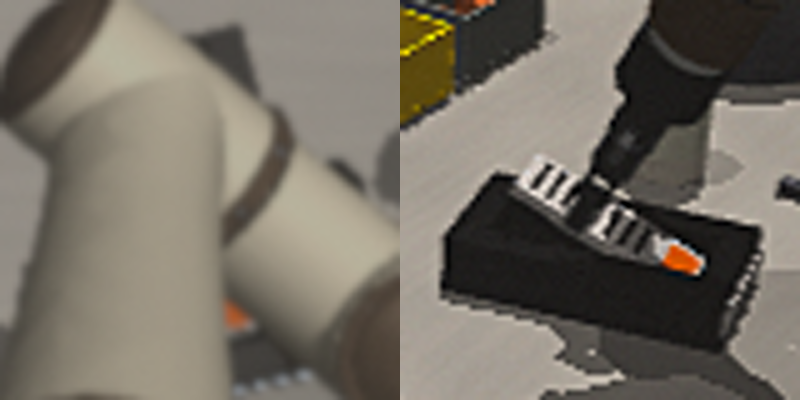

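The side view shows the fingers straddling the grate just ahead of its middle. Trim and close.

Call:
{"name": "servo_tool", "arguments": {
  "commands": [
    [[0,0.001,0.0013,0.0017,0,0,0],[0,0,0,0,0,0,0],[255,0,0,0,0,0,0],[255,0,0,0,0,0,0],[255,0,0,0,0,0,0],[255,0,0,0,0,0,0],[255,0,0,0,0,0,0],[255,0,0,0,0,0,0]]
  ]
}}

```text
clock: 7.67
position: [546.7, -236.7, 58.9]
ee_rot: [-0.118, 0.971, 0.025, 0.207]
contact_force: [-2.0, -0.4, 4.0]
gripper_width: 53.9
grasp_force: 64.4
```

Call:
{"name": "servo_tool", "arguments": {
  "commands": [
    [[255,-0.0014,0,-0.0027,0,0,0],[255,-0.0014,0,-0.0027,0,0,0],[255,-0.0025,0,-0.0055,0,0,0],[255,-0.0025,0,-0.0055,0,0,0],[255,-0.004,0,-0.009,0,0,0],[255,-0.004,0,-0.009,0,0,0],[255,-0.004,0,-0.009,0,0,0],[255,-0.004,0,-0.009,0,0,0],[255,0,0,0,0,0,0]]
  ]
}}

```text
clock: 8.42
position: [548.2, -236.8, 119.3]
ee_rot: [-0.119, 0.97, 0.024, 0.209]
contact_force: [0.5, -0.8, -1.8]
gripper_width: 53.9
grasp_force: 63.8
```

Call:
{"name": "servo_tool", "arguments": {
  "commands": [
    [[255,-0.008,0,-0.018,0,0,0],[255,-0.008,0,-0.018,0,0,0],[255,-0.008,0,-0.018,0,0,0],[255,0,0,0,0,6,0],[255,0,0,0,0,6,0],[255,0,0,0,0,6,0],[255,0,0,0,0,6,0],[255,0,0,0,0,0,0],[255,0,0,0,0,0,0],[255,0,0,0,0,0,0]]
  ]
}}

```text
clock: 9.25
position: [546.3, -236.0, 174.4]
ee_rot: [-0.121, 0.993, 0.001, 0.0]
contact_force: [0.3, 0.1, -1.9]
gripper_width: 53.8
grasp_force: 64.3
```

```bash
python3 - <<'E'
from h import *
yw=np.radians(14.4); uw=np.array([np.cos(yw),np.sin(yw),0])
W=np.array([552,191,0])
go(W+25*uw+120*Z,tool(0,uw)); s=arm.read_state(); print(s["gripper_width"],s["grasp_force"])
o=[]
for n in("top","side"):
    d=cams.get_image(n); f=d["frame"]
    c=proj(d,s["position"])[0].astype(int); x0,y0=c[0]-40,c[1]-40; o.append(cv2.resize(f[y0:y0+80,x0:x0+80],None,fx=5,fy=5,interpolation=cv2.INTER_CUBIC))
cv2.imwrite("pics/d.png",np.hstack(o))
E
```

```text
pos [ 546.3 -236.   174.4] shift mm [-132.8  413.4   54.9] turn deg [ 0.06  0.02 -0.54] t 9.25 F [ 0.3  0.1 -1.9]
53.82507250837294 64.26949381828308
```

View pics/d.png

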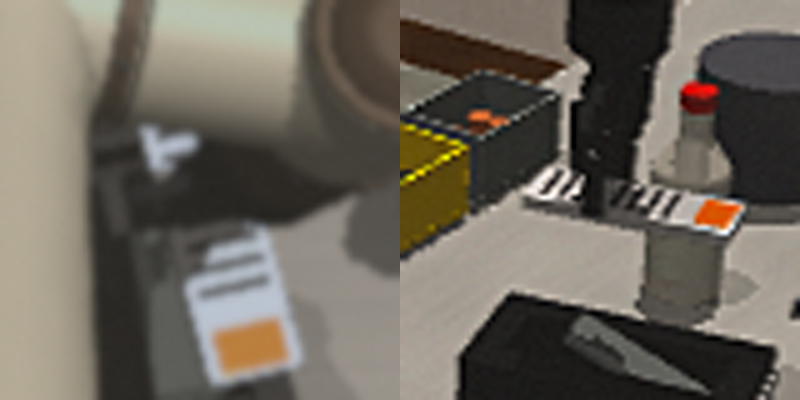

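The grate is held level, with the pad facing up, and the rocker stays tilted in the housing. Moving to the tray.

Call:
{"name": "servo_tool", "arguments": {
  "commands": [
    [[255,-0.005,0.014,0,0,0,0],[255,-0.0095,0.0295,0,0,0,0],[255,-0.0095,0.0295,0,0,0,0],[255,-0.0095,0.0295,0,0,0,0],[255,-0.0095,0.0295,0,0,0,0],[255,-0.0095,0.0295,0,0,0,0],[255,-0.0095,0.0295,0,0,0,0],[255,-0.0095,0.0295,0,0,0,0],[255,-0.0095,0.0295,0,0,0,0],[255,-0.0095,0.0295,0,0,0,0]]
  ]
}}

```text
clock: 10.18
position: [567.1, 57.6, 175.7]
ee_rot: [-0.12, 0.993, 0.0, 0.001]
contact_force: [-0.3, -0.1, -2.5]
gripper_width: 53.7
grasp_force: 64.3
```

Call:
{"name": "servo_tool", "arguments": {
  "commands": [
    [[255,-0.0095,0.0295,0,0,0,-0.5],[255,-0.0095,0.0295,0.01,0,0,0],[255,-0.0095,0.0295,0.015,0,0,0],[255,-0.0095,0.0295,0.015,0,0,0],[255,-0.0045,0.0155,0.012,0,0,0],[255,0,0,0,0,0,0],[255,0,0,0,0,0,0],[255,0,0,0,0,0,0],[255,0,0,0,0,0,0]]
  ]
}}

```text
clock: 10.93
position: [576.2, 195.4, 124.1]
ee_rot: [-0.124, 0.992, 0.0, 0.001]
contact_force: [0.6, -0.5, -2.1]
gripper_width: 54.1
grasp_force: 64.3
```

```bash
python3 - <<'E'
from h import *
yw=np.radians(14.4); uw=np.array([np.cos(yw),np.sin(yw),0])
W=np.array([552,191,0])
go(W+25*uw+9*Z,tool(0,uw)); s=arm.read_state(); print(s["gripper_width"],s["grasp_force"])
o=[]
for n in("top","side"):
    d=cams.get_image(n); f=d["frame"]
    c=proj(d,W+60*Z)[0].astype(int); x0,y0=c[0]-50,c[1]-50; o.append(cv2.resize(f[y0:y0+100,x0:x0+100],None,fx=4,fy=4,interpolation=cv2.INTER_CUBIC))
cv2.imwrite("pics/e.png",np.hstack(o))
E
```

```text
pos [576.2 195.4 124.1] shift mm [ -0.3   1.7 115.1] turn deg [ 0.02  0.08 -0.1 ] t 10.93 F [ 0.6 -0.5 -2.1]
54.13075504035815 64.31215524673462
```

View pics/e.png

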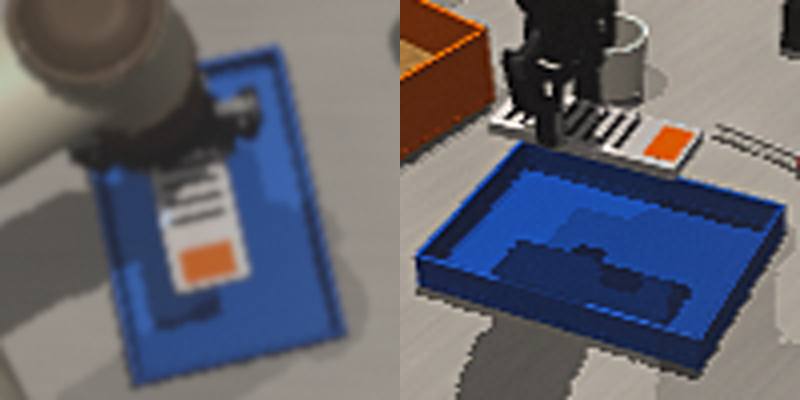

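The grate is level and aligned above the tray. Descending, then feeling for the floor.

Call:
{"name": "servo_tool", "arguments": {
  "commands": [
    [[255,0,0.0017,0.02,0,0,0],[255,0,0,0.03,0,0,0],[255,0,0,0.025,0,0,0],[255,0,0,0.015,0,0,0],[255,0,0,0.01,0,0,0],[255,0,0,0.005,0,0,0],[255,0,0,0.002,0,0,0],[255,0,0,0,0,0,0],[255,0,0,0,0,0,0],[255,0,0,0,0,0,0]]
  ]
}}

```text
clock: 11.87
position: [576.2, 198.7, 17.3]
ee_rot: [-0.125, 0.992, 0.001, 0.001]
contact_force: [0.2, 0.4, -2.6]
gripper_width: 54.2
grasp_force: 64.3
```

Call:
{"name": "servo_tool", "arguments": {
  "commands": [
    [[255,0,0,0.001,0,0,0],[255,0,0,0.001,0,0,0],[255,0,0,0.001,0,0,0],[255,0,0,0.001,0,0,0],[255,0,0,0,0,0,0],[255,0,0,0,0,0,0]]
  ]
}}

```text
clock: 12.37
position: [575.3, 198.2, 11.9]
ee_rot: [-0.125, 0.992, -0.0, -0.0]
contact_force: [-0.2, 0.6, -2.7]
gripper_width: 53.9
grasp_force: 64.3
```

Call:
{"name": "servo_tool", "arguments": {
  "commands": [
    [[255,0,0,0.001,0,0,0],[255,0,0,0.001,0,0,0],[255,0,0,0.001,0,0,0],[255,0,0,0,0,0,0],[255,0,0,0,0,0,0]]
  ]
}}

```text
clock: 12.78
position: [575.3, 198.2, 8.9]
ee_rot: [-0.125, 0.992, -0.0, -0.0]
contact_force: [-0.4, -0.6, -2.4]
gripper_width: 53.7
grasp_force: 64.3
```

Call:
{"name": "servo_tool", "arguments": {
  "commands": [
    [[255,0,0,0.001,0,0,0],[255,0,0,0.001,0,0,0],[255,0,0,0,0,0,0],[255,0,0,0,0,0,0]]
  ]
}}

```text
clock: 13.12
position: [575.4, 198.2, 6.9]
ee_rot: [-0.125, 0.992, -0.0, -0.0]
contact_force: [0.4, 0.3, -2.2]
gripper_width: 53.7
grasp_force: 64.3
```

Call:
{"name": "servo_tool", "arguments": {
  "commands": [
    [[255,0,0,0.001,0,0,0],[255,0,0,0.0005,0,0,0],[255,0,0,0,0,0,0],[255,0,0,0,0,0,0]]
  ]
}}

```text
clock: 13.45
position: [575.6, 198.3, 6.0]
ee_rot: [-0.125, 0.992, 0.0, 0.0]
contact_force: [-0.6, 0.4, 0.2]
gripper_width: 54.0
grasp_force: 64.7
```

Call:
{"name": "servo_tool", "arguments": {
  "commands": [
    [[255,0,0,0.001,0,0,0],[255,0,0,0,0,0,0],[255,0,0,0,0,0,0]]
  ]
}}

```text
clock: 13.7
position: [575.6, 198.3, 5.9]
ee_rot: [-0.125, 0.992, 0.0, 0.0]
contact_force: [-2.6, -0.8, 7.4]
gripper_width: 53.8
grasp_force: 65.3
```

Contact is felt. Release, then retract.

Call:
{"name": "servo_tool", "arguments": {
  "commands": [
    [[80,0,0,0,0,0,0],[70,0,0,0,0,0,0],[50,0,0,0,0,0,0],[0,0,0,0,0,0,0],[0,0,0,0,0,0,0],[0,0,0,0,0,0,0],[0,0,0,0,0,0,0]]
  ]
}}

```text
clock: 14.28
position: [575.4, 198.2, 4.4]
ee_rot: [-0.125, 0.992, -0.0, -0.0]
contact_force: [-0.0, -0.0, 0.4]
gripper_width: 85.4
grasp_force: 0.0
```

Call:
{"name": "servo_tool", "arguments": {
  "commands": [
    [[0,0,0,-0.005,0,0,0],[0,0,0,-0.01,0,0,0],[0,0,0,-0.02,0,0,0],[0,0,0,-0.03,0,0,0],[0,0,0,-0.03,0,0,0],[0,0.03,0,-0.02,0,0,0],[0,0.03,0,-0.02,0,0,0],[0,0.03,0,-0.02,0,0,0],[0,0.02,0,-0.01,0,0,0],[0,0,0,0,0,0,0]]
  ]
}}

```text
clock: 15.12
position: [466.8, 170.3, 173.5]
ee_rot: [-0.126, 0.992, 0.002, 0.002]
contact_force: [-0.9, -0.7, -0.9]
gripper_width: 85.5
grasp_force: 0.0
```

```bash
python3 - <<'E'
from h import *
o=[]
for n,c in(("top",(300,200)),("side",(310,220))):
    d=cams.get_image(n); f=d["frame"]; x0,y0=c[0]-100,c[1]-75
    o.append(cv2.resize(f[y0:y0+150,x0:x0+200],(400,300)))
    H,S,V=cv2.split(cv2.cvtColor(f,cv2.COLOR_BGR2HSV))
    m,c,a=blob(((H>5)&(H<25)&(S>120)&(V>110)).astype(np.uint8),(230,150,310,250) if n=="top" else (245,210,330,265)); print(n,c,a,ray(d,c,17))
cv2.imwrite("pics/f.png",np.hstack(o)); s=arm.read_state(); print(s["clock"],s["position"],s["contact_force"],s["joint_vel"].round(3))
E
```

```text
Traceback (most recent call last):
  File "h.py", line 14, in blob
    n,l,s,c=cv2.connectedComponentsWithStats(k); i=1+np.argmax(s[1:,4])
                                                     ~~~~~~~~~^^^^^^^^^
ValueError: attempt to get argmax of an empty sequence
```

```bash
python3 - <<'E'
from h import *
d=cams.get_image("side"); f=d["frame"]
H,S,V=cv2.split(cv2.cvtColor(f,cv2.COLOR_BGR2HSV))
m,c,a=blob(((H>5)&(H<25)&(S>120)&(V>110)).astype(np.uint8),(245,210,330,265)); print(c,a,ray(d,c,17))
cv2.imwrite("pics/g.png",cv2.resize(f[140:290,210:410],(800,600),interpolation=cv2.INTER_CUBIC)); s=arm.read_state(); print(s["clock"],s["contact_force"],s["joint_vel"].round(3))
E
```

```text
[300.27692308 242.09230769] 65 [[494.40622104 177.04501284  17.        ]]
15.2167 [-0.26632628  0.07810238  0.12437046] [-0.01   0.052  0.013  0.001  0.007  0.001]
```

View pics/g.png

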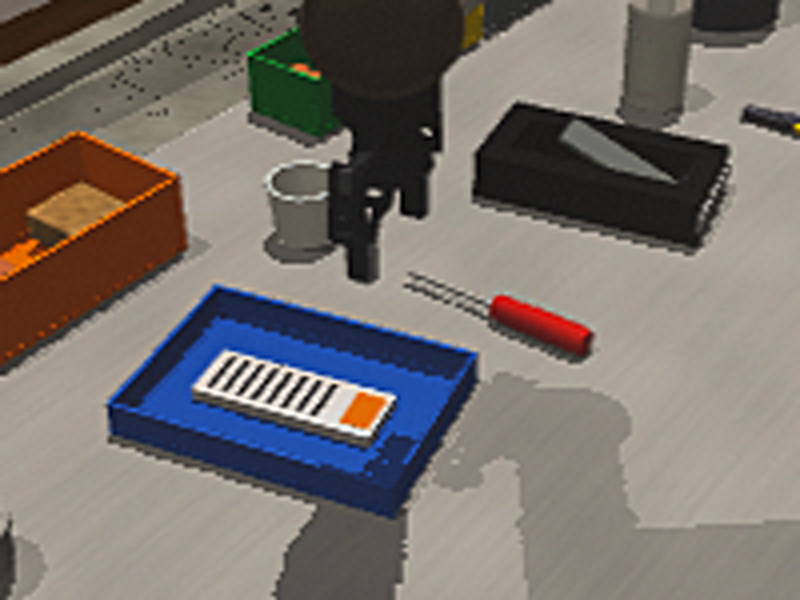

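The grate lies flat in the tray, pad up (pad at side pixel (300,242)). The gripper is clear, and the cup and screwdriver haven't moved. I let the arm settle, then hand in.

Call:
{"name": "servo_tool", "arguments": {
  "commands": [
    [[0,0,0,0,0,0,0],[0,0,0,0,0,0,0],[0,0,0,0,0,0,0],[0,0,0,0,0,0,0]]
  ]
}}

```text
clock: 15.55
position: [469.2, 170.9, 168.7]
ee_rot: [-0.125, 0.992, -0.0, -0.001]
contact_force: [0.6, 0.5, 0.3]
gripper_width: 85.4
grasp_force: 0.0
```

```bash
python3 -c "
from bench import ticket
print(ticket.job_done())"
```

```text
the job is handed in; nothing more can be done
None
```

The grate was tipped up, gripped by its long sides, set down flat with the orange side up on the wash tray floor and released; the job was handed in at about 15.6 s, and no verdict was returned.

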